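# Surface-temperature check of a bench analyser

## Robot

A 6-joint arm with a two-finger parallel gripper is mounted at the origin on the work surface. World frame = base frame: x ahead of the robot, y to its left, z up, the work surface at z = 0. Lengths are in m, angles in rad, forces in N, time in s.
With the tool pointing down it reaches from about 0.325 to 0.9 m from the base axis. Payload 6.1 kg.
Tool frame: the origin (TCP) lies at the very end of the fingers, on their centre line; the grasp point (between the pads) lies behind it (bot.grip_point_offset is the z of the grasp point in the tool frame, in m); z points along the fingers, y is the line along which they close (so a half turn about z gives the same grasp; the last joint's range is limited). The gripper opens to 85 mm and grips with 20 to 120 N. Pads are 22 mm wide; open, the fingers measure 114 mm over their backs; the gripper's body (76 mm by 85 mm) begins 54 mm behind the grasp point. The pads swing forward as they close: fully open they stand 13 mm farther back than shut.
Start: joints at [1.038, 0.22, 1.526, -0, 1.395, -0.126], TCP at [0.247, 0.574, 0.196] pointing down, gripper open.
Joint ranges: [-2.98, 2.98], [-0.91, 2.08], [0.09, 2.57], [-1.24, 4.39], [0.2, 2.65], [-2.68, 2.68]. Speed limits (rad/s): [2.57, 2.57, 3.01, 3.14, 3.14, 3.14].

## Interface

Orientations are given as a rotation vector (axis times angle).
In Python, from plant import bot gives the robot as it stands.
- The arm moves only by the tool send_rows, never from a script. Its arguments are lists of equal length, an entry for each row: "gripper": the gripper's target within -1 to 1 (shut at 1, half-way at 0, fully open at -1); "travel": the shift along the tool's x, y, z in cm, a list of three; "delta_rot": the turn, a rotation vector about the tool's x, y, z in rad, a list of three. In form: {"gripper": [gripper, ...], "travel": [[dx, dy, dz], ...], "delta_rot": [[wx, wy, wz], ...]}. A call has 1 to 5 rows; each row shifts and turns the commanded pose from where the row before left it, along the tool's axes as they then stand; what a row does not reach is not made up. A row lasts 1/10 s, in which the tool goes at most 50 mm and 8.59 degrees, less where a joint would pass 70% of its speed; a pose out of reach is approached as far as the arm can. A call with a gripper value outside its range is refused whole. The fingers move at their own pace and stop on an object; "grip_force" is the grip in N (left out, the last holds). Time passes only in rows, so rows that do not move let the fingers close. It gives the time, the measured TCP pose, the force, the opening and the grip force at its end, in the units of the state.
- bot.get_obs(): the state, without advancing time (a new reading comes with each control period).
- bot.snapshot(name): name is "side" or "top"; returns a dict with "img" (480x640x3 uint8, red, green, blue), "fx", "fy", "cx", "cy" (pixels), "D" ([k1, k2, p1, p2, k3] as OpenCV has them; the pictures are not rectified), "extrinsics" (4x4, takes a point from world to camera coordinates). Camera axes: x right, y down, z forward; pixel columns grow to the right and rows downward; lengths in m; the calibration is good to about 2 mm. A picture is of the moment at which its call begins. There is no depth.
- bot.close_job(): hands the job in; it is judged then, once.
Trained networks look in the newest picture that a camera, given by its name, has taken for a name from the list of things; names that differ only in an ending like _2 or _b are one class to them, and where a whole thing is asked for, a point or a joint stands for the part that bears it (a point fixed in the world has none). Each returns a list of dicts, best first, with "score" (0 to 1); they miss things now and then, are a little off and sometimes report something else, mostly with a low value. They report only what shows in the picture. A call takes as long as a camera call. They do not tell look-alikes from the thing itself.
- bot.regions_of(camera, query): "mask" (480x640 bool, what is visible of it) and "extent" ([left, top, width, height] in pixels, round what is visible of it).
- bot.mark_of(camera, query): "position" ([column, row] in pixels: a listed point, or the origin of a listed thing).
The state is a dict: "time": time; "qpos": joint angles; "joint_velocities": joint speeds; "tau": joint torques, N m; "position": TCP position; "ee_rot": TCP orientation; "force": force on the tool from outside, world axes, zero at the start; "moment": the same for the moment, N m; "width": finger opening in m; "grip_force": force on a finger pad.
Only numpy, scipy, OpenCV 4.12 (cv2) and the standard library are available. Lean on these libraries where they do the work, as an engineer would, in place of code of your own. Each camera call takes 0.05 s, during which the arm holds its last target. There are 200 camera calls.

## Task

Check the analyser's heater: lay the control cassette flat in its open drawer and let go of it, then slide the drawer fully shut. Then take the thermometer probe out of its stand and hold its metal tip on the ringed spot of the sprung pad on the sloping top, with the probe square to that face and pressed gently, so that the pad is sunk about halfway (about 3 N). Finish while still holding it there, never press hard, and do not disturb the dropper bottle, strip pot, swab pack or pen.

Things in the scene. Friction and masses are not known exactly. Their poses are not given: they have to be found in the camera images.
- analyser: White bench analyser with a sloping top and a drawer in its front, fixed to the table: 180 mm deep (x), 150 mm wide (y), origin at the centre of its underside. The front (its -x side) faces roughly to the robot; yaw up to 0.2 rad. The top slopes at 20 degrees, facing up and to the front: 75 mm high at the front edge (x = -90 mm), 130 mm high at x = +60 mm, level behind that.
- drawer (a joint): Opening of the analyser's drawer in m: 0 is fully shut, at most 0.10; starts open at 0.085 to 0.095. It slides out along the analyser's -x; needs about 1.2 N to move, stays where it is left, has no latch.
- drawer_floor (a point): Centre of the drawer's inner floor (moves with the drawer, axes as the analyser's), 12 mm above the table. The inside is 84 mm long (x) by 110 mm wide (y); the side and back walls stand 28 mm above the floor, the front panel 42 mm. With the drawer shut the opening above it reaches to 60 mm above the table.
- drawer_pull (a point): Middle of the drawer's steel pull (moves with the drawer): a level bar of 8 mm diameter, 64 mm long along the analyser's y, 38 mm above the table and 26 mm in front of the drawer's front panel (8 mm thick; its face is flush 8 mm before the analyser's front when shut).
- pad_spot (a point): Centre of the ringed spot: the middle of the outer face of the sprung aluminium pad, a disc of 36 mm diameter on the sloping top with a black ring of 23 mm outer, 20 mm inner diameter on it. Its z axis is the outward normal of the face (leans 20 degrees from vertical towards the analyser's front). At rest the face stands 14 mm proud of the slope; the point moves in along -z as the pad is pressed.
- pad (a joint): How far the pad is pressed in, m: 0 at rest, 0.010 at its stop. It springs back: 1 N at the start, 350 N/m more, so 2.8 N at half way (0.005) and 4.5 N at the stop.
- cassette: Loose white control cassette, a flat rounded block 60 mm (x) by 44 mm (y) by 22 mm high with a round window on top, 40 to 90 g; origin at the centre of its underside. It lies flat on the table on one side of the analyser, at any yaw up to 0.7 rad.
- stand: Grey block 70 x 70 x 56 mm high, fixed to the table, with an upright 15 mm hole through its centre that holds the probe; origin at the centre of its underside. It is on the other side of the analyser from the cassette (the sides swap).
- probe: Loose contact-thermometer probe standing upright in the stand, tip down, 80 to 160 g: a steel tip rod of 10 mm diameter, 50 mm long, flat-ended, below a square white handle 24 x 24 mm and 85 mm long. Origin at the centre of the tip's end face, z along the probe towards the handle: handle from z = 50 to 135 mm, its faces square to the probe's x and y. In the stand the handle's lower end rests on the stand's top, so the origin is 6 mm above the table.
- dropper: Clear dropper bottle with a green cap, 28 mm diameter, 80 mm high, loose; origin at the centre of its underside. Leave it alone.
- strip_pot: White lidded strip pot, 40 mm diameter, 52 mm high, loose; origin at the centre of its underside. Leave it alone.
- swab_pack: Paper-wrapped swab pack 60 x 50 x 60 mm high, loose; origin at the centre of its underside. Leave it alone.
- pen: Black pen, 10 mm diameter, 136 mm long along its x, lying on the table, loose; origin under its middle. Leave it alone.
There are look-alikes about, which are no part of the job. Of the things that look like the probe, the larger one is meant.

How it is judged:
On the way, in this order (a step that is already met when the one before it is completed fails the run):
1. the cassette lies flat in the open drawer, let go (x of cassette in the frame of drawer_floor between -0.02 and 0.02 m and y of cassette in the frame of drawer_floor between -0.04 and 0.04 m and z of cassette in the frame of drawer_floor between -0.004 and 0.006 m and angle between cassette's own z axis and vertical below 0.12 rad and value of joint drawer above 0.04 m and contact force between cassette and the fingers below 0.1 N), for 0.2 s.
2. the drawer is fully shut with the cassette in it (x of cassette in the frame of drawer_floor between -0.02 and 0.02 m and y of cassette in the frame of drawer_floor between -0.04 and 0.04 m and z of cassette in the frame of drawer_floor between -0.004 and 0.006 m and angle between cassette's own z axis and vertical below 0.12 rad and value of joint drawer below 0.004 m), for 0.2 s.
3. the probe is lifted out of its stand by the gripper (height (world z) of probe above 0.065 m and contact force between probe and the fingers above 1 N and contact force between probe and stand below 0.05 N), for 0.1 s.
At the end, for the whole second after the job is handed in: Cassette flat in the drawer (20 mm lengthwise, 40 mm sideways of its centre), drawer shut to 4 mm; the gripper holds the probe still, clear of its stand, tip within 7 mm of the spot's centre, within 8 degrees of square to the face, pad sunk 1.5 to 8.8 mm, contact force 1 to 8 N (all of step 2 and distance between probe and pad_spot below 0.007 m and angle between the z axis of probe and the z axis of pad_spot, either way round below 0.14 rad and value of joint pad between 0.0015 and 0.0088 m and contact force between probe and analyser between 1 and 8 N and angle between probe's own z axis and vertical below 1 rad and contact force between probe and the fingers above 1 N and contact force between probe and stand below 0.05 N and linear speed of probe below 0.02 m/s); the arm keeps its last pose, push and grip.
It fails at once if the probe is pressed hard on the analyser (over 20 N) (contact force between probe and analyser above 20 N).
It fails at once if a bystander is moved more than 30 mm or knocked over (distance of any of dropper, strip_pot, swab_pack, pen from where it was at the start of the episode above 0.03 m or angle between any of dropper, strip_pot, swab_pack's own z axis and vertical above 0.5 rad).
It also fails if it takes over 72 s, if anything falls off the work surface, if the arm or the gripper's body presses on something with over 40 N, if the wrist force passes 120 N, or if a joint passes its speed limit or range.

## Working session

There is one attempt and no reset: what is moved stays moved. The work goes in short steps, Python scripts to look and compute and a tool call to move; the robot and the scene stay as the last step left them, time stands still between calls to the robot, and variables do not carry over. Pictures are saved under pics/ and viewed, at most 10 in all, crops included, and the job is handed in when it is done.

Besides the shell and the picture viewer there is one more tool, called in YAML: its name, and indented under it one key for each argument. send_rows: Moves the arm, as the interface text tells. Its arguments: {"type":"object","properties":{"gripper":{"type":"array"},"travel":{"type":"array"},"delta_rot":{"type":"array"},"grip_force":{"type":"number"}},"required":["gripper","travel","delta_rot"]}

```bash
mkdir -p pics; ls
cat > h.py <<'E'
import numpy as np, cv2
from plant import bot
from scipy.spatial.transform import Rotation as R
def K(s): return np.array([[s['fx'],0,s['cx']],[0,s['fy'],s['cy']],[0,0,1]],float)
def ray(s,px):
    u=cv2.undistortPoints(np.array([[px]],float),K(s),np.array(s['D'],float))[0,0]
    E=np.array(s['extrinsics']); Rm=E[:3,:3]; c=-Rm.T@E[:3,3]
    d=Rm.T@np.array([u[0],u[1],1]); return c,d/np.linalg.norm(d)
def atz(s,px,z):
    c,d=ray(s,px); return c+d*(z-c[2])/d[2]
def proj(s,P):
    E=np.array(s['extrinsics']); 
    return cv2.projectPoints(np.array(P,float).reshape(-1,1,3),cv2.Rodrigues(E[:3,:3])[0],E[:3,3],K(s),np.array(s['D'],float))[0][:,0]
def save(img,n): cv2.imwrite('pics/'+n,cv2.cvtColor(np.ascontiguousarray(img),cv2.COLOR_RGB2BGR))
def tri(s1,p1,s2,p2):
    c1,d1=ray(s1,p1);c2,d2=ray(s2,p2)
    t=np.linalg.lstsq(np.c_[d1,-d2],c2-c1,rcond=None)[0]
    a=c1+d1*t[0];b=c2+d2*t[1]; return (a+b)/2,np.linalg.norm(a-b)
E
python3 - <<'E'
from h import *
np.set_printoptions(precision=4,suppress=True)
S={}
for c in ['top','side']:
    S[c]=bot.snapshot(c); save(S[c]['img'],c+'0.png')
    C,d=ray(S[c],[320,240]); print(c,C,d)
for q in ['analyser','drawer_floor','drawer_pull','pad_spot','cassette','stand','probe','dropper','strip_pot','swab_pack','pen']:
    for c in S:
        m=bot.mark_of(c,q); r=bot.regions_of(c,q)
        print(q,c,[(np.round(x['position']).tolist(),round(x['score'],2)) for x in m][:4],[(x['extent'],round(x['score'],2)) for x in r][:4])
print(bot.get_obs(),bot.grip_point_offset)
E
```

```text
pics
top [ 0.3726 -0.0333  1.4663] [ 0.1262 -0.0127 -0.9919]
side [ 0.2405 -0.6221  0.7585] [ 0.3207  0.6261 -0.7107]
analyser top [([290.0, 194.0], 0.65), ([388.0, 199.0], 0.25)] [([248.4, 140.0, 83.4, 146.1], 0.83)]
analyser side [([361.0, 234.0], 0.92), ([420.0, 313.0], 0.61)] []
drawer_floor top [([298.0, 250.0], 0.83)] [([271.4, 227.2, 61.8, 57.4], 0.96)]
drawer_floor side [([308.0, 261.0], 0.64)] [([267.5, 228.7, 80.2, 61.9], 0.65), ([340.5, 198.9, 19.3, 12.3], 0.5)]
drawer_pull top [([306.0, 281.0], 0.74)] [([271.6, 227.7, 59.6, 58.2], 0.58)]
drawer_pull side [([275.0, 271.0], 0.94)] [([267.8, 225.4, 82.1, 68.1], 0.95)]
pad_spot top [([292.0, 201.0], 0.69)] [([286.2, 190.4, 11.7, 15.1], 0.73)]
pad_spot side [([348.0, 202.0], 0.78)] [([340.9, 197.6, 21.7, 16.2], 0.71), ([276.6, 341.3, 66.6, 38.9], 0.68)]
cassette top [([164.0, 246.0], 0.67)] [([151.5, 234.4, 26.1, 29.1], 0.98), ([282.1, 187.6, 16.6, 21.7], 0.75)]
cassette side [([254.0, 176.0], 0.62)] [([238.5, 161.6, 29.4, 24.5], 0.82)]
stand top [([453.0, 255.0], 0.88), ([205.0, 293.0], 0.16)] [([434.0, 233.0, 36.3, 39.6], 0.
[... 885 characters left out ...]
87)] [([302.7, 134.5, 26.0, 32.1], 0.86)]
pen top [([384.0, 294.0], 0.75)] [([384.3, 266.2, 5.9, 51.8], 0.58)]
pen side [([309.0, 364.0], 0.83)] [([277.3, 342.0, 67.2, 36.4], 0.86), ([268.4, 226.4, 78.4, 61.9], 0.65)]
{'time': 2.3, 'qpos': array([ 1.0379,  0.2204,  1.5265,  0.    ,  1.3947, -0.1261]), 'joint_velocities': array([-0.0015, -0.0008, -0.0003, -0.0016, -0.0008, -0.002 ]), 'tau': array([ -0.0005, -49.6836, -38.9722,  -0.0002,   0.0009,  -0.    ]), 'position': array([0.2473, 0.574 , 0.1958]), 'ee_rot': array([-0.6345, -3.0768,  0.    ]), 'force': array([-0.4556, -0.1149,  0.385 ]), 'moment': array([ 0.0214, -0.0069,  0.0292]), 'grip_force': 0.0, 'width': 0.08504523515024694} -0.0187
```

Run:
```python
import cv2
a=cv2.imread('pics/top0.png'); cv2.imwrite('pics/top0c.png',cv2.resize(a[120:340,130:530],(800,440),interpolation=cv2.INTER_CUBIC))
a=cv2.imread('pics/side0.png'); cv2.imwrite('pics/side0c.png',cv2.resize(a[100:480,200:500],(474,600),interpolation=cv2.INTER_CUBIC))
```

```text
(no output)
```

View pics/top0c.png

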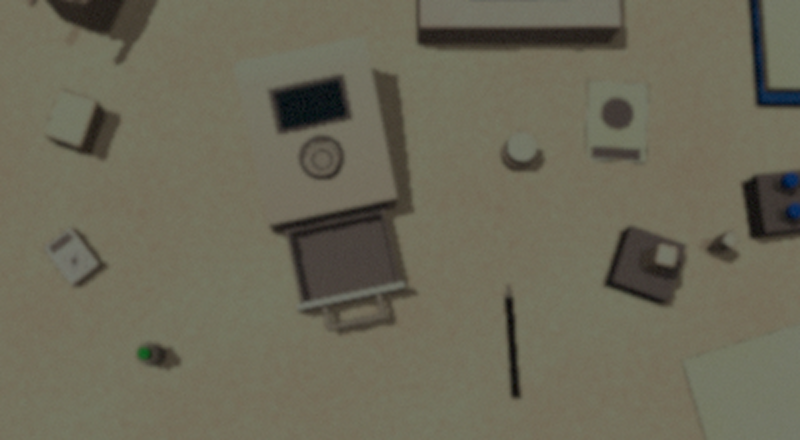

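View pics/side0c.png

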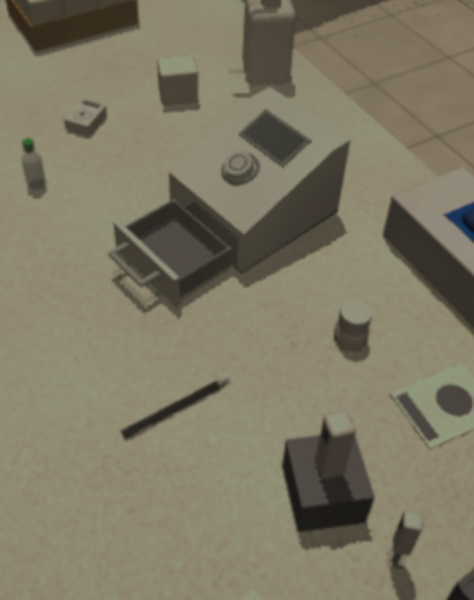

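Run:
```python
import cv2,numpy as np
t=cv2.convertScaleAbs(cv2.imread('pics/top0.png'),alpha=1.8);s=cv2.convertScaleAbs(cv2.imread('pics/side0.png'),alpha=1.8)
c=np.zeros((600,800,3),np.uint8)
def put(im,x0,y0,w,h,k,X,Y):
    p=cv2.resize(im[y0:y0+h,x0:x0+w],None,fx=k,fy=k,interpolation=cv2.INTER_CUBIC); p=p[:600-Y,:800-X]; c[Y:Y+p.shape[0],X:X+p.shape[1]]=p
put(t,240,135,100,150,4,0,0)
put(s,370,355,110,110,2,405,0); put(t,430,228,75,50,4,400+0,225)
put(t,145,228,40,42,4,630,0); put(s,232,155,45,40,4,630,430) ; put(s,262,165,165,130,1,405,430)
cv2.imwrite('pics/c1.png',c)
```

```text
(no output)
```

View pics/c1.png

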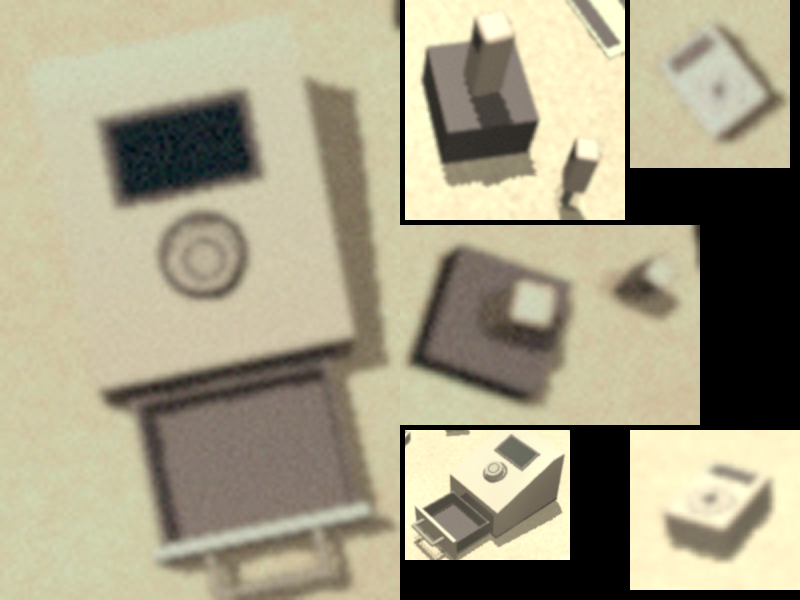

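```bash
cat > m.py <<'E'
from h import *
np.set_printoptions(precision=4,suppress=True)
from scipy.optimize import least_squares
T=bot.snapshot('top');S=bot.snapshot('side')
A=[([-.09,.075,.075],(266,232)),([-.09,-.075,.075],(328.75,220.5)),([.09,.075,.13],(248,152)),([.09,-.075,.13],(312.5,138.75)),([.06,-.075,.13],(316,155))]
L=np.array([a[0] for a in A]);P=np.array([a[1] for a in A])
def W(p,l): 
    l=np.atleast_2d(l); c,s=np.cos(p[2]),np.sin(p[2]); return np.c_[p[0]+c*l[:,0]-s*l[:,1],p[1]+s*l[:,0]+c*l[:,1],l[:,2]]
f=least_squares(lambda p:(proj(T,W(p,L))-P).ravel(),[.55,.05,0.2],loss='soft_l1')
p=f.x;print('analyser',p,(proj(T,W(p,L))-P).round(1).tolist())
# pad spot
g=lambda q:W(p,[q[0]-.014*np.sin(np.radians(20)),q[1],.075+(q[0]+.09)*.3667+.014*np.cos(np.radians(20))])
q=least_squares(lambda q:(proj(T,g(q))-[290.75,199.5]).ravel(),[0,0]).x
print('pad local',q,'spot',g(q),'side px',proj(S,g(q)))
# drawer: front panel top edge centre at z .054, pull z .038
for n,px,z in [('panelL',(279.25,273),.054),('panelR',(332.3,262),.054),('pullL',(295,283),.038),('pullR',(326.5,279.5),.038)]:
    w=atz(T,px,z); c,s=np.cos(p[2]),np.sin(p[2]); d=w[:2]-p[:2]; print(n,w,'local',c*d[0]+s*d[1],-s*d[0]+c*d[1])
print('side front corners',proj(S,W(p,L)).round().tolist())
c=np.array([(712,27),(662,68),(722,138),(772,97)],float); c=np.c_[145+(c[:,0]-630)/4,228+c[:,1]/4]
w=np.array([atz(T,k,.022) for k in c]); print('cassette',w.mean(0),np.linalg.norm(np.diff(w,axis=0),axis=1)); d=(w[0]+w[1]-w[2]-w[3]); print('yaw',np.arctan2(d[1],d[0])); print('cass side',proj(S,w.mean(0)))
st=np.array([(460,247),(570,280),(548,395),(415,355)],float); st=np.c_[430+(st[:,0]-400)/4,228+(st[:,1]-225)/4]
w=np.array([atz(T,k,.056) for k in st]); print('stand',w,w.mean(0),np.linalg.norm(np.diff(w,axis=0),axis=1))
h=np.array([(514,280),(556,284),(550,327),(511,322)],float); h=np.c_[430+(h[:,0]-400)/4,228+(h[:,1]-225)/4]
w=np.array([atz(T,k,.141) for k in h]);print('probe top',w,w.mean(0),np.linalg.norm(np.diff(w,axis=0),axis=1),proj(S,w.mean(0)))
for n,px,z in [('dropper',(206,297),.08),('pot',(391,195),.052),('swab',(168,181),.06),('small probe',(494,238),.1)]: print(n,atz(T,px,z))
E
python3 m.py
```

```text
analyser [0.669  0.0182 0.1896] [[-1.2, 1.3], [0.3, -0.2], [-0.2, 0.1], [0.8, 0.3], [0.0, -3.4]]
pad local [-0.0272  0.0016] spot [[0.6373 0.0137 0.1112]] side px [[350.7815 202.1355]]
panelL [0.4768 0.0435 0.054 ] local -0.18401078991884756 0.061044648673701685
panelR [ 0.5008 -0.079   0.054 ] local -0.18355208303988257 -0.06377018418114258
pullL [0.4543 0.0079 0.038 ] local -0.21283956655961792 0.030326513385540016
pullR [ 0.4616 -0.0654  0.038 ] local -0.21951621292141582 -0.043026721071615336
side front corners [[306.0, 209.0], [354.0, 249.0], [371.0, 155.0], [422.0, 189.0], [411.0, 195.0]]
cassette [0.5401 0.3141 0.022 ] [0.0387 0.0564 0.0385]
yaw 0.7197208456079097
cass side [[253.7394 171.3577]]
stand [[ 0.5639 -0.3434  0.056 ]
 [ 0.5437 -0.4082  0.056 ]
 [ 0.4765 -0.3922  0.056 ]
 [ 0.501  -0.3145  0.056 ]] [ 0.5213 -0.3646  0.056 ] [0.0678 0.069  0.0815]
probe top [[ 0.5337 -0.3541  0.141 ]
 [ 0.5312 -0.3776  0.141 ]
 [ 0.5076 -0.3732  0.141 ]
 [ 0.5106 -0.3515  0.141 ]] [ 0.5208 -0.3641  0.141 ] [0.0236 0.0241 0.0219] [[415.3205 366.1807]]
dropper [0.4222 0.2084 0.08  ]
pot [ 0.6571 -0.2196  0.052 ]
swab [0.6962 0.3053 0.06  ]
small probe [ 0.5463 -0.4471  0.1   ]
```

send_rows:
  gripper: [-1,-1,-1,-1,-1]
  travel:
    - [0,0,0]
    - [0,0,0]
    - [0,0,0]
    - [0,0,0]
    - [0,0,0]
  delta_rot:
    - [0,0,-0.148]
    - [0,0,-0.148]
    - [0,0,-0.148]
    - [0,0,-0.148]
    - [0,0,-0.148]

```text
time: 2.9
position: [0.2473, 0.574, 0.1958]
ee_rot: [0.53, -3.096, 0.0]
force: [-0.0, 0.1, 0.6]
width: 0.0855
grip_force: 0.0
```

send_rows:
  gripper: [-1,-1,-1,-1,-1]
  travel:
    - [0,0,0]
    - [0,0,0]
    - [0,0,0]
    - [-0.7,-4.5,0]
    - [-0.7,-4.5,0]
  delta_rot:
    - [0,0,-0.123]
    - [0,0,-0.122]
    - [0,0,-0.122]
    - [0,0,0]
    - [0,0,0]

```text
time: 3.4
position: [0.3158, 0.5142, 0.1958]
ee_rot: [-1.082, 2.949, 0.0]
force: [1.2, -0.2, -0.7]
width: 0.0854
grip_force: 0.0
```

send_rows:
  gripper: [-1,-1,-1,-1,-1]
  travel:
    - [-0.7,-4.5,1.5]
    - [-0.7,-4.5,1.5]
    - [-0.7,-4.5,1.5]
    - [-0.7,-4.5,1.5]
    - [-0.7,-4.5,1.5]
  delta_rot:
    - [0,0,0]
    - [0,0,0]
    - [0,0,0]
    - [0,0,0]
    - [0,0,0]

```text
time: 3.9
position: [0.489, 0.3634, 0.1205]
ee_rot: [-1.077, 2.95, 0.0]
force: [1.2, 0.6, 0.5]
width: 0.0855
grip_force: 0.0
```

```bash
cat > to.py <<'E'
# usage: to.py x y z [yaw_y]  -> travel in tool axes (cm)
import sys,numpy as np
from plant import bot
from scipy.spatial.transform import Rotation as R
np.set_printoptions(precision=4,suppress=True)
o=bot.get_obs(); M=R.from_rotvec(o['ee_rot']).as_matrix()
a=[float(v) for v in sys.argv[1:]]
print('t',o['time'],'pos',o['position'],'yawy',np.arctan2(M[1,1],M[0,1]),'z',M[:,2],'F',o['force'],'w',o['width'],'gf',o['grip_force'],'q',o['qpos'])
print('travel cm',M.T@(np.array(a[:3])-o['position'])*100)
E
python3 to.py 0.540 0.314 0.002
```

```text
t 3.9 pos [0.489  0.3634 0.1205] yawy 2.271007591497757 z [ 0.0005  0.0004 -1.    ] F [1.2062 0.5991 0.4588] w 0.08549818039406004 gf 0.0 q [ 0.5096  0.245   1.6427  0.0001  1.2532 -1.7614]
travel cm [-0.7089 -7.0571 11.85  ]
```

send_rows:
  gripper: [-1,-1,-1,-1,-1]
  travel:
    - [-0.35,-3.5,2.0]
    - [-0.36,-3.56,2.0]
    - [0,0,3]
    - [0,0,3]
    - [0,0,1.85]
  delta_rot:
    - [0,0,0]
    - [0,0,0]
    - [0,0,0]
    - [0,0,0]
    - [0,0,0]

```text
time: 4.4
position: [0.5376, 0.3141, -0.0004]
ee_rot: [1.075, -2.949, 0.0]
force: [0.1, 0.3, -0.9]
width: 0.0855
grip_force: 0.0
```

send_rows:
  gripper: [1,1,1,1,1]
  travel:
    - [0,0,0]
    - [0,0,0]
    - [0,0,0]
    - [0,0,0]
    - [0,0,0]
  delta_rot:
    - [0,0,0]
    - [0,0,0]
    - [0,0,0]
    - [0,0,0]
    - [0,0,0]
  grip_force: 40

```text
time: 4.9
position: [0.5396, 0.3158, 0.0037]
ee_rot: [-1.077, 2.949, 0.0]
force: [0.3, 0.8, 0.0]
width: 0.0121
grip_force: 0.0
```

send_rows:
  gripper: [1,1,1,1]
  travel:
    - [0,0,0]
    - [0,0,0]
    - [0,0,0]
    - [0,0,-1]
  delta_rot:
    - [0,0,0]
    - [0,0,0]
    - [0,0,0]
    - [0,0,0]

```text
time: 5.3
position: [0.5372, 0.3146, 0.011]
ee_rot: [1.076, -2.948, 0.0]
force: [-0.3, 0.3, -0.4]
width: -0.0002
grip_force: 0.0
```

send_rows:
  gripper: [-1,-1,-1,-1]
  travel:
    - [0,0,-4]
    - [0,0,-4]
    - [0,0,-4]
    - [0,0,-4]
  delta_rot:
    - [0,0,0]
    - [0,0,0]
    - [0,0,0]
    - [0,0,0]

```text
time: 5.7
position: [0.5386, 0.3152, 0.1748]
ee_rot: [-1.077, 2.95, 0.0]
force: [0.6, -0.1, 0.3]
width: 0.0583
grip_force: 0.0
```

Run:
```python
from h import *
T=bot.snapshot('top');S=bot.snapshot('side');save(T['img'],'top1.png');save(S['img'],'side1.png')
for c in ['side','top']: print([(x['position'],round(x['score'],2)) for x in bot.mark_of(c,'cassette')],[(x['extent'],round(x['score'],2)) for x in bot.regions_of(c,'cassette')])
t=cv2.convertScaleAbs(T['img'][160:330,120:260],alpha=1.8);s=cv2.convertScaleAbs(S['img'][110:260,190:330],alpha=1.8)
save(np.hstack([cv2.resize(t[:150],None,fx=2.8,fy=2.8),cv2.resize(s,None,fx=2.8,fy=2.8)]),'c2.png')
```

```text
[([254.8, 176.3], 0.83)] [([239.7, 162.1, 27.1, 23.8], 0.68)]
[([165.2, 247.2], 0.71)] [([148.4, 230.8, 31.8, 32.5], 0.63)]
```

View pics/c2.png

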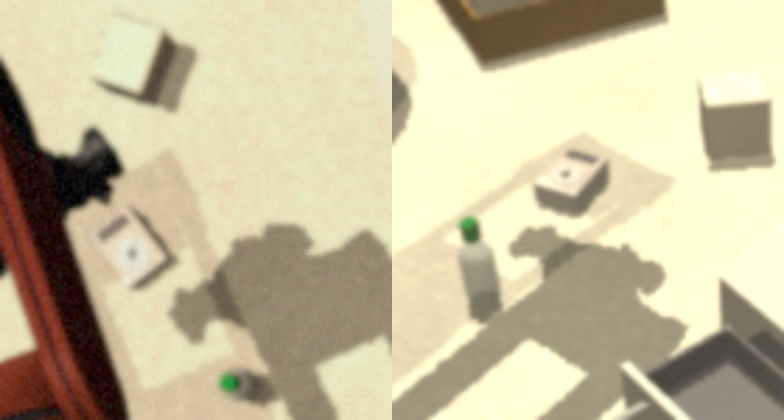

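Run:
```python
from h import *
np.set_printoptions(precision=3,suppress=True)
T=bot.snapshot('top');S=bot.snapshot('side');o=bot.get_obs();print(o['position'],o['qpos'])
ims=[]
for s in (T,S):
    M=R.from_rotvec(o['ee_rot']).as_matrix(); p=proj(s,[o['position'],o['position']-M[:,2]*.15,[0,0,0],[.54,.314,.022],[.669,.018,0]]);print(p)
    im=cv2.convertScaleAbs(s['img'],alpha=1.8)
    for k,q in enumerate(p): cv2.circle(im,tuple(int(v) for v in q),4,[(255,0,0),(0,255,0),(0,0,255),(255,0,255),(0,255,255)][k],1)
    ims.append(cv2.resize(im,(400,300)) if s is S else im[100:400,0:400])
save(np.hstack(ims),'c3.png')
```

```text
[0.537 0.315 0.17 ] [ 0.403  0.236  1.556 -0.     1.353 -1.868]
[[150.286 242.03 ]
 [129.859 232.124]
 [300.913 476.038]
 [166.759 248.631]
 [290.547 195.465]]
[[245.261 118.102]
 [236.169  51.753]
 [ 28.443 373.029]
 [253.728 171.389]
 [360.492 234.737]]
```

View pics/c3.png

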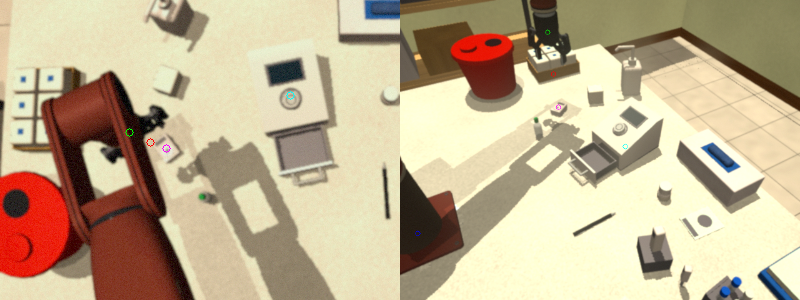

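Run:
```python
from h import *
T=bot.snapshot('top');S=bot.snapshot('side');o=bot.get_obs()
M=R.from_rotvec(o['ee_rot']).as_matrix(); P=[o['position']+M@np.array(v) for v in ([0,0,0],[0,0,-.1],[0,.0425,-.013],[0,-.0425,-.013])]
out=[]
for s,(x,y) in ((T,(90,190)),(S,(195,20))):
    k=4; im=cv2.resize(cv2.convertScaleAbs(s['img'][y:y+120,x:x+100],alpha=2),None,fx=k,fy=k)
    for j,q in enumerate(proj(s,P)): cv2.circle(im,tuple(int(v) for v in (q-[x,y])*k),4,[(255,0,0),(0,255,0),(0,0,255),(255,0,255)][j],1)
    out.append(im)
save(np.hstack(out),'c4.png')
```

```text
(no output)
```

View pics/c4.png

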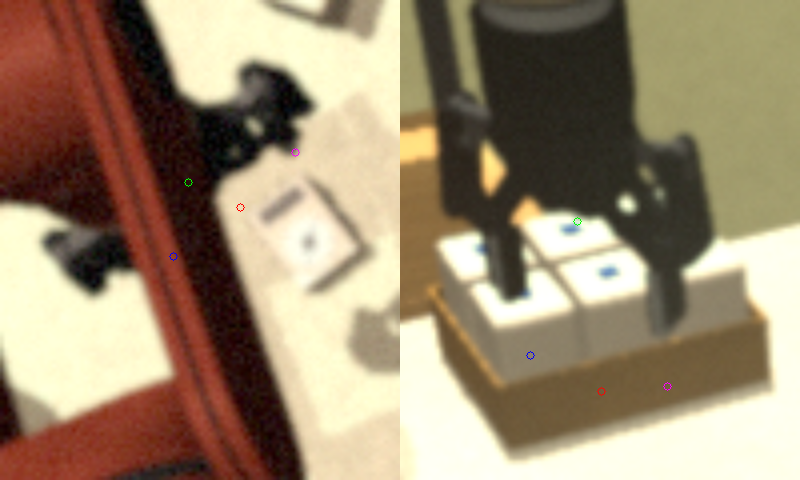

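send_rows:
  gripper: [1,1,1,1,1]
  travel:
    - [-3.5,0,3]
    - [-3.0,0,4]
    - [0,0,4]
    - [0,0,4]
    - [0,0,1.5]
  delta_rot:
    - [0,0,0]
    - [0,0,0]
    - [0,0,0]
    - [0,0,0]
    - [0,0,0]

```text
time: 6.7
position: [0.5841, 0.3552, 0.0006]
ee_rot: [1.074, -2.942, 0.001]
force: [-0.2, 0.2, -0.6]
width: 0.0122
grip_force: 0.0
```

send_rows:
  gripper: [1,1,1]
  travel:
    - [0,0,0.7]
    - [0,0,0.5]
    - [0,0,0.3]
  delta_rot:
    - [0,0,0]
    - [0,0,0]
    - [0,0,0]

```text
time: 7.0
position: [0.59, 0.3578, -0.0056]
ee_rot: [-1.076, 2.948, 0.0]
force: [0.9, 0.8, 0.6]
width: -0.0002
grip_force: 0.0
```

send_rows:
  gripper: [1,1]
  travel:
    - [0,0,0.2]
    - [0,0,0.2]
  delta_rot:
    - [0,0,0]
    - [0,0,0]

```text
time: 7.2
position: [0.5895, 0.3577, -0.01]
ee_rot: [-1.077, 2.948, 0.0]
force: [0.4, -0.5, 0.5]
width: -0.0001
grip_force: 0.0
```

send_rows:
  gripper: [1,1,1]
  travel:
    - [0,0,0.3]
    - [0,0,0.3]
    - [0,0,0.2]
  delta_rot:
    - [0,0,0]
    - [0,0,0]
    - [0,0,0]

```text
time: 7.5
position: [0.5883, 0.3571, -0.0199]
ee_rot: [1.078, -2.951, 0.0]
force: [-0.5, 0.5, -1.0]
width: 0.0002
grip_force: 0.0
```

send_rows:
  gripper: [1,1]
  travel:
    - [0,0,0.2]
    - [0,0,0.1]
  delta_rot:
    - [0,0,0]
    - [0,0,0]

```text
time: 7.7
position: [0.5882, 0.357, -0.0231]
ee_rot: [1.077, -2.951, 0.0]
force: [-0.3, 0.4, 0.2]
width: 0.0001
grip_force: 0.0
```

send_rows:
  gripper: [1,1]
  travel:
    - [0,0,0.15]
    - [0,0,0.15]
  delta_rot:
    - [0,0,0]
    - [0,0,0]

```text
time: 7.9
position: [0.5885, 0.3572, -0.0257]
ee_rot: [-1.077, 2.951, 0.0]
force: [-0.4, -0.2, -0.1]
width: 0.0
grip_force: 0.0
```

send_rows:
  gripper: [1,1]
  travel:
    - [0,0,0.15]
    - [0,0,0.15]
  delta_rot:
    - [0,0,0]
    - [0,0,0]

```text
time: 8.1
position: [0.5884, 0.3572, -0.0288]
ee_rot: [-1.078, 2.951, -0.0]
force: [-0.4, 0.6, -0.3]
width: -0.0
grip_force: 0.0
```

send_rows:
  gripper: [1,1]
  travel:
    - [0,0,0.15]
    - [0,0,0.1]
  delta_rot:
    - [0,0,0]
    - [0,0,0]

```text
time: 8.3
position: [0.5883, 0.3571, -0.0314]
ee_rot: [1.077, -2.951, 0.0]
force: [0.6, 0.8, -0.2]
width: -0.0002
grip_force: 0.0
```

send_rows:
  gripper: [1,1]
  travel:
    - [0,0,0.1]
    - [0,0,0.1]
  delta_rot:
    - [0,0,0]
    - [0,0,0]

```text
time: 8.5
position: [0.5884, 0.3572, -0.0332]
ee_rot: [-1.078, 2.951, 0.0]
force: [-0.2, -0.1, -0.2]
width: -0.0001
grip_force: 0.0
```

send_rows:
  gripper: [1,1]
  travel:
    - [0,0,0.15]
    - [0,0,0.15]
  delta_rot:
    - [0,0,0]
    - [0,0,0]

```text
time: 8.7
position: [0.5885, 0.3572, -0.0354]
ee_rot: [1.078, -2.951, 0.0]
force: [-5.5, -2.5, 11.7]
width: 0.0002
grip_force: 5.8
```

send_rows:
  gripper: [1,1]
  travel:
    - [0,0,0.15]
    - [0,0,0.15]
  delta_rot:
    - [0,0,0]
    - [0,0,0]

```text
time: 8.9
position: [0.5885, 0.3572, -0.0355]
ee_rot: [1.078, -2.95, 0.001]
force: [-13.8, -6.9, 30.7]
width: -0.0001
grip_force: 15.2
```

send_rows:
  gripper: [1,1]
  travel:
    - [0,0,-0.5]
    - [0,0,0]
  delta_rot:
    - [0,0,0]
    - [0,0,0]

```text
time: 9.1
position: [0.5892, 0.3575, -0.0331]
ee_rot: [-1.077, 2.949, 0.0]
force: [0.1, 0.2, -1.1]
width: 0.0
grip_force: 0.0
```

Run:
```python
from h import *
T=bot.snapshot('top');S=bot.snapshot('side');o=bot.get_obs();print(o['position'],o['force'])
M=R.from_rotvec(o['ee_rot']).as_matrix(); p0=o['position']+[0,0,.035]; P=[p0,p0+[0,0,.1],p0+[0,0,.2],[.54,.314,.022]]
print(proj(T,P),proj(S,P))
out=[]
for s,(x,y) in ((T,(100,180)),(S,(210,70))):
    k=4; im=cv2.resize(cv2.convertScaleAbs(s['img'][y:y+120,x:x+100],alpha=2.3),None,fx=k,fy=k)
    for j,q in enumerate(proj(s,P)): cv2.circle(im,tuple(int(v) for v in (q-[x,y])*k),4,[(255,0,0),(0,255,0),(0,0,255),(255,0,255)][j],1)
    out.append(im)
save(np.hstack(out),'c5.png')
```

```text
[ 0.58839016  0.35713268 -0.03437511] [-0.05148378 -1.04492741 -0.53219676]
[[151.80912648 230.07273141]
 [140.54087194 223.8329623 ]
 [127.61937366 216.66129464]
 [166.75886771 248.63083521]] [[265.69552047 163.57083581]
 [261.90104434 129.90563462]
 [257.5740342   91.76087245]
 [253.72793798 171.38922721]]
```

View pics/c5.png

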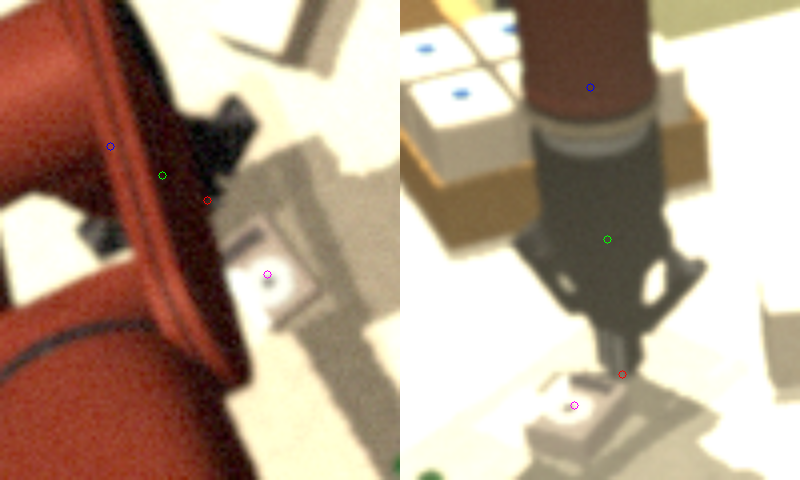

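send_rows:
  gripper: [-1,-1,-1,-1,-1]
  travel:
    - [0,0,-4]
    - [0,0,-4]
    - [3.4,0,0]
    - [3.35,0,0]
    - [0,0,0]
  delta_rot:
    - [0,0,0]
    - [0,0,0]
    - [0,0,0]
    - [0,0,0]
    - [0,0,0]

```text
time: 9.7
position: [0.5319, 0.3109, 0.0434]
ee_rot: [1.075, -2.945, 0.001]
force: [-0.2, 0.0, -1.4]
width: 0.0718
grip_force: 0.0
```

send_rows:
  gripper: [-1,-1,-1,-1,-1]
  travel:
    - [0,0,2.5]
    - [0,0,2.5]
    - [0,0,1.5]
    - [0,0,1.4]
    - [0,0,0]
  delta_rot:
    - [0,0,0]
    - [0,0,0]
    - [0,0,0]
    - [0,0,0]
    - [0,0,0]

```text
time: 10.2
position: [0.5351, 0.313, -0.0358]
ee_rot: [1.076, -2.947, 0.0]
force: [0.1, 0.2, 0.1]
width: 0.0853
grip_force: 0.0
```

send_rows:
  gripper: [1,1,1,1,1]
  travel:
    - [0,0,0]
    - [0,0,0]
    - [0,0,0]
    - [0,0,0]
    - [0,0,0]
  delta_rot:
    - [0,0,0]
    - [0,0,0]
    - [0,0,0]
    - [0,0,0]
    - [0,0,0]
  grip_force: 40

```text
time: 10.7
position: [0.5381, 0.3142, -0.0317]
ee_rot: [-1.077, 2.948, 0.0]
force: [-0.3, -0.5, 5.4]
width: 0.0433
grip_force: 41.4
```

send_rows:
  gripper: [1,1,1,1,1]
  travel:
    - [0,0,-2.5]
    - [0,0,-3.5]
    - [0,0,-3]
    - [0,0,0]
    - [0,0,0]
  delta_rot:
    - [0,0,0]
    - [0,0,0]
    - [0,0,0]
    - [0,0,0.12]
    - [0,0,0.13]

```text
time: 11.2
position: [0.5376, 0.3141, 0.0585]
ee_rot: [-0.693, 3.061, 0.001]
force: [0.1, 0.1, -1.5]
width: 0.0431
grip_force: 40.7
```

send_rows:
  gripper: [1,1,1]
  travel:
    - [0,0,0]
    - [0,0,0]
    - [0,0,0]
  delta_rot:
    - [0,0,0.13]
    - [0,0,0.13]
    - [0,0,0]

```text
time: 11.5
position: [0.5363, 0.3135, 0.0565]
ee_rot: [0.297, -3.127, 0.0]
force: [0.5, -0.7, -0.1]
width: 0.0429
grip_force: 40.7
```

```bash
python3 to.py 0.5315 -0.0082 0.055
```

```text
t 11.5 pos [0.5363 0.3135 0.0565] yawy 1.7598988463733916 z [-0.0007 -0.0003 -1.    ] F [ 0.4531 -0.7186 -0.1486] w 0.04292169611288614 gf 40.731984972953796 q [ 0.4021  0.3436  1.6505  0.      1.1482 -1.3578]
travel cm [  6.5219 -31.5051   0.1583]
```

send_rows:
  gripper: [1,1,1,1,1]
  travel:
    - [0.9,-4.5,0]
    - [0.9,-4.5,0]
    - [0.9,-4.5,0]
    - [0.9,-4.5,0]
    - [0.9,-4.5,0]
  delta_rot:
    - [0,0,0]
    - [0,0,0]
    - [0,0,0]
    - [0,0,0]
    - [0,0,0]

```text
time: 12.0
position: [0.5346, 0.0826, 0.0568]
ee_rot: [-0.305, 3.127, -0.0]
force: [0.4, -0.5, -1.1]
width: 0.0432
grip_force: 40.9
```

send_rows:
  gripper: [1,1,1,1]
  travel:
    - [1.0,-4.5,0]
    - [1.0,-4.5,0]
    - [0,0,0]
    - [0,0,0]
  delta_rot:
    - [0,0,0]
    - [0,0,0]
    - [0,0,0]
    - [0,0,0]

```text
time: 12.4
position: [0.5323, -0.0089, 0.0568]
ee_rot: [0.298, -3.127, -0.001]
force: [0.2, -0.3, -1.6]
width: 0.0432
grip_force: 41.0
```

```bash
python3 to.py 0.5315 -0.0082 -0.020
python3 - <<'E'
from h import *
T=bot.snapshot('top');S=bot.snapshot('side');o=bot.get_obs()
M=R.from_rotvec(o['ee_rot']).as_matrix(); p0=o['position']+[0,0,.035]; P=[p0,p0*[1,1,0]+[0,0,.012]]
out=[]
for s,(x,y),k in ((T,(240,135),4),(S,(240,130),4)):
    im=cv2.resize(cv2.convertScaleAbs(s['img'][y:y+150,x:x+100],alpha=2),None,fx=k,fy=k)
    for j,q in enumerate(proj(s,P)): cv2.circle(im,tuple(int(v) for v in (q-[x,y])*k),4,[(255,0,0),(0,255,0)][j],1)
    out.append(im)
save(np.hstack(out),'c6.png')
E
```

```text
t 12.4 pos [ 0.5323 -0.0089  0.0568] yawy 1.7606854476753557 z [-0.0002  0.0004 -1.    ] F [ 0.2098 -0.3338 -1.6268] w 0.04323792980017843 gf 40.98292887210846 q [-0.1651  0.1471  1.8879  0.0004  1.1068 -1.926 ]
travel cm [0.065  0.0767 7.6759]
```

View pics/c6.png

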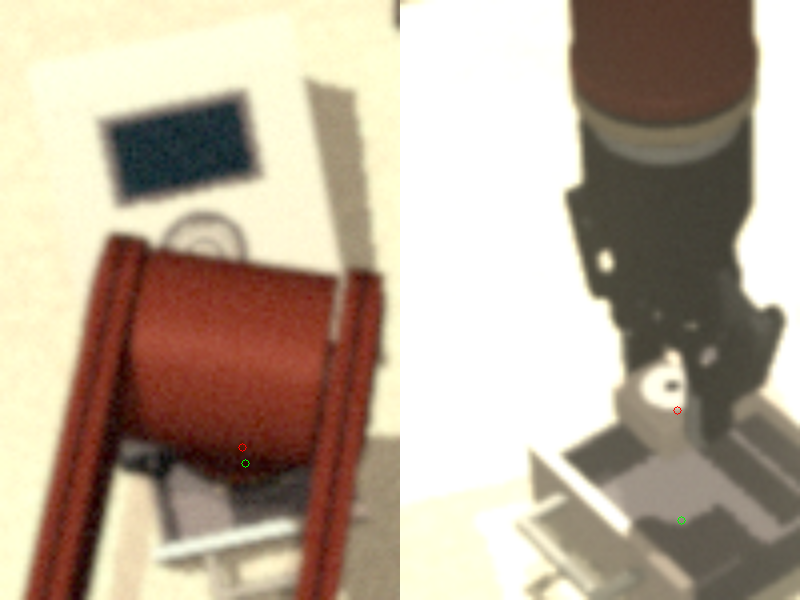

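send_rows:
  gripper: [1,1,1,1,1]
  travel:
    - [0,0,2.5]
    - [0,0,2.5]
    - [0,0,1.2]
    - [0,0,0.8]
    - [0,0,0.5]
  delta_rot:
    - [0,0,0]
    - [0,0,0]
    - [0,0,0]
    - [0,0,0]
    - [0,0,0]

```text
time: 13.0
position: [0.5325, -0.0071, -0.0186]
ee_rot: [0.301, -3.127, -0.0]
force: [-0.2, -1.0, -1.0]
width: 0.0433
grip_force: 40.9
```

send_rows:
  gripper: [1,1]
  travel:
    - [0,0,0.15]
    - [0,0,0]
  delta_rot:
    - [0,0,0]
    - [0,0,0]

```text
time: 13.2
position: [0.5331, -0.0079, -0.0191]
ee_rot: [-0.299, 3.126, -0.0]
force: [0.2, 0.3, -0.1]
width: 0.0431
grip_force: 41.0
```

send_rows:
  gripper: [1,1,-0.4,-0.4,-0.4]
  travel:
    - [0,0,0.1]
    - [0,0,0.1]
    - [0,0,0]
    - [0,0,0]
    - [0,0,0]
  delta_rot:
    - [0,0,0]
    - [0,0,0]
    - [0,0,0]
    - [0,0,0]
    - [0,0,0]

```text
time: 13.7
position: [0.5326, -0.0081, -0.0215]
ee_rot: [-0.298, 3.127, -0.0]
force: [-0.5, 0.5, -0.6]
width: 0.0595
grip_force: 0.0
```

send_rows:
  gripper: [-0.4,-0.4,-0.4,-0.4,-0.4]
  travel:
    - [0,0,0]
    - [0,0,-2.5]
    - [0,0,-4]
    - [0,0,-4]
    - [4,0,0]
  delta_rot:
    - [0,0,0]
    - [0,0,0]
    - [0,0,0]
    - [0,0,0]
    - [0,0,0]

```text
time: 14.2
position: [0.5014, -0.0167, 0.0909]
ee_rot: [-0.298, 3.112, -0.006]
force: [-0.1, -1.0, 1.1]
width: 0.0598
grip_force: 0.0
```

send_rows:
  gripper: [1,1,1,1,1]
  travel:
    - [4.5,0,0]
    - [3.5,0,0]
    - [0,0,0]
    - [0,0,0]
    - [0,0,0]
  delta_rot:
    - [0,0,0]
    - [0,0,0]
    - [0,0,0]
    - [0,0,0]
    - [0,0,0]

```text
time: 14.7
position: [0.4159, -0.0309, 0.0839]
ee_rot: [-0.298, 3.126, -0.001]
force: [-0.2, -0.3, 0.2]
width: -0.0001
grip_force: 0.0
```

```bash
cat > look.py <<'E'
import sys
from h import *
n=sys.argv[1]
T=bot.snapshot('top');S=bot.snapshot('side')
c=[bot.mark_of('side','cassette'),bot.mark_of('top','cassette')]
print([[(np.round(x['position'],1).tolist(),round(x['score'],2)) for x in k] for k in c])
k=4
save(np.hstack([cv2.resize(cv2.convertScaleAbs(s['img'][y:y+150,x:x+100],alpha=1.8),None,fx=k,fy=k) for s,(x,y) in ((T,(240,135)),(S,(260,170)))]),n)
E
python3 look.py c7.png; python3 to.py 0.4135 -0.030 -0.015
```

```text
[[([307.7, 362.3], 0.66), ([311.7, 256.4], 0.62)], [([298.0, 247.8], 0.64)]]
t 14.9 pos [ 0.4153 -0.0306  0.0833] yawy 1.76149342352497 z [-0.0001  0.     -1.    ] F [ 0.3298 -0.2171  0.3053] w -0.000233629272371771 gf 0.0 q [-0.2633 -0.1811  2.1554  0.      1.1674 -2.0248]
travel cm [0.1702 0.0905 9.8343]
```

View pics/c7.png

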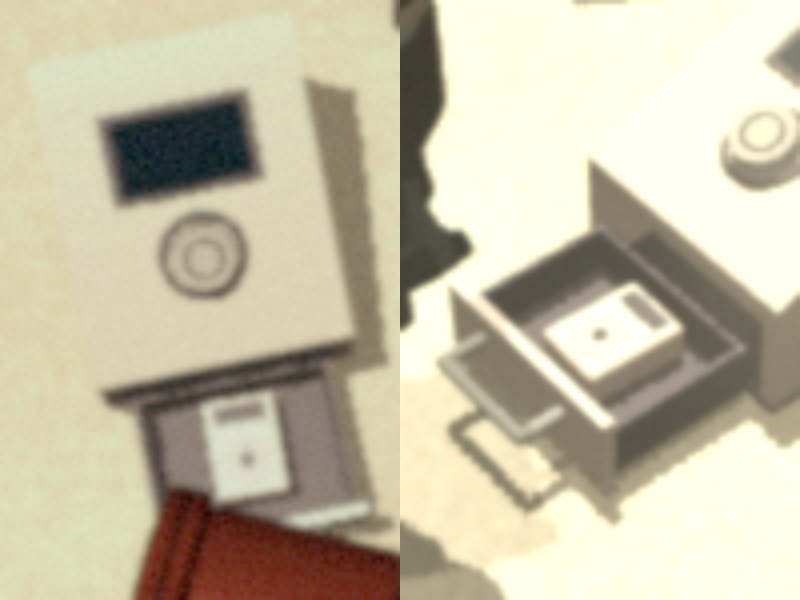

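send_rows:
  gripper: [1,1,1,1,1]
  travel:
    - [0,0,4]
    - [0,0,4]
    - [0,0,2]
    - [-1.0,0,0]
    - [-1.0,0,0]
  delta_rot:
    - [0,0,0]
    - [0,0,0]
    - [0,0,0]
    - [0,0,0]
    - [0,0,0]

```text
time: 15.4
position: [0.4354, -0.0267, -0.0164]
ee_rot: [0.298, -3.127, -0.0]
force: [0.8, 0.0, -0.1]
width: -0.0001
grip_force: 0.0
```

send_rows:
  gripper: [1,1,1,1,1]
  travel:
    - [-0.6,0,0]
    - [-0.6,0,0]
    - [-0.8,0,0]
    - [-0.8,0,0]
    - [-1,0,0]
  delta_rot:
    - [0,0,0]
    - [0,0,0]
    - [0,0,0]
    - [0,0,0]
    - [0,0,0]

```text
time: 15.9
position: [0.4722, -0.0196, -0.0164]
ee_rot: [-0.298, 3.127, -0.0]
force: [-0.6, 0.4, 1.2]
width: 0.0
grip_force: 0.8
```

send_rows:
  gripper: [1,1,1,1,1]
  travel:
    - [-1,0,0]
    - [-1,0,0]
    - [-1,0,0]
    - [-1,0,0]
    - [-0.8,0,0]
  delta_rot:
    - [0,0,0]
    - [0,0,0]
    - [0,0,0]
    - [0,0,0]
    - [0,0,0]

```text
time: 16.4
position: [0.5195, -0.0103, -0.0168]
ee_rot: [0.299, -3.127, -0.0]
force: [-0.8, 1.0, 1.1]
width: 0.0001
grip_force: 0.8
```

```bash
python3 to.py 0.5325 -0.008 -0.017
```

```text
t 16.4 pos [ 0.5195 -0.0103 -0.0168] yawy 1.7611247832837567 z [-0.0002  0.0002 -1.    ] F [-0.7988  0.9805  1.1346] w 5.151376468804513e-05 gf 0.7565124146640301 q [-0.1718  0.2366  1.9489  0.0002  0.9563 -1.933 ]
travel cm [-1.3185 -0.0188  0.0152]
```

Pushing; closing the last centimetre in small steps.

send_rows:
  gripper: [1,1,1]
  travel:
    - [-0.5,0,0]
    - [-0.3,0,0]
    - [-0.2,0,0]
  delta_rot:
    - [0,0,0]
    - [0,0,0]
    - [0,0,0]

```text
time: 16.7
position: [0.5286, -0.0086, -0.0168]
ee_rot: [0.298, -3.127, -0.0]
force: [-0.6, -0.4, 0.4]
width: 0.0002
grip_force: 0.6
```

send_rows:
  gripper: [1,1]
  travel:
    - [-0.2,0,0]
    - [-0.2,0,0]
  delta_rot:
    - [0,0,0]
    - [0,0,0]

```text
time: 16.9
position: [0.5323, -0.0079, -0.0168]
ee_rot: [0.298, -3.127, -0.0]
force: [-1.2, 0.2, 0.0]
width: 0.0001
grip_force: 0.6
```

send_rows:
  gripper: [1,1]
  travel:
    - [-0.15,0,0]
    - [0,0,0]
  delta_rot:
    - [0,0,0]
    - [0,0,0]

```text
time: 17.1
position: [0.5341, -0.0077, -0.0167]
ee_rot: [-0.298, 3.127, -0.0]
force: [-0.7, -0.2, 0.6]
width: -0.0003
grip_force: 0.3
```

send_rows:
  gripper: [1,1]
  travel:
    - [-0.15,0,0]
    - [-0.15,0,0]
  delta_rot:
    - [0,0,0]
    - [0,0,0]

```text
time: 17.3
position: [0.5353, -0.0074, -0.0169]
ee_rot: [0.298, -3.124, 0.0]
force: [-10.3, -2.9, 8.3]
width: 0.0001
grip_force: 5.6
```

send_rows:
  gripper: [1,1]
  travel:
    - [-0.15,0,0]
    - [0,0,0]
  delta_rot:
    - [0,0,0]
    - [0,0,0]

```text
time: 17.5
position: [0.5352, -0.0073, -0.0172]
ee_rot: [0.298, -3.12, 0.0]
force: [-12.6, -3.5, 8.6]
width: 0.0
grip_force: 6.4
```

send_rows:
  gripper: [1,1]
  travel:
    - [-0.15,0,0]
    - [0,0,0]
  delta_rot:
    - [0,0,0]
    - [0,0,0]

```text
time: 17.7
position: [0.5351, -0.0073, -0.0175]
ee_rot: [0.298, -3.117, -0.0]
force: [-17.6, -4.2, 12.1]
width: -0.0006
grip_force: 8.9
```

send_rows:
  gripper: [1,1,1,-0.6,-0.6]
  travel:
    - [1.5,0,0]
    - [3.5,0,0]
    - [0,0,-4.5]
    - [0,0,-4.5]
    - [0,0,-4.5]
  delta_rot:
    - [0,0,0]
    - [0,0,0]
    - [0,0,0]
    - [0,0,0]
    - [0,0,0]

```text
time: 18.2
position: [0.4905, -0.0161, 0.1199]
ee_rot: [-0.298, 3.127, -0.0]
force: [1.7, -0.3, 0.8]
width: 0.0282
grip_force: 0.0
```

send_rows:
  gripper: [-0.6,-0.6,-0.6,-0.6]
  travel:
    - [0,0,-2]
    - [0,0,0]
    - [0,0,0]
    - [0,0,0]
  delta_rot:
    - [0,0,0.11]
    - [0,0,0.11]
    - [0,0,0.1]
    - [0,0,0]

```text
time: 18.6
position: [0.4914, -0.0161, 0.139]
ee_rot: [0.205, 3.133, -0.0]
force: [0.5, -0.3, 0.2]
width: 0.068
grip_force: 0.0
```

```bash
python3 to.py 0.521 -0.364 0.135
```

```text
t 18.6 pos [ 0.4914 -0.0161  0.139 ] yawy 1.440027461772075 z [ 0.002  -0.0003 -1.    ] F [ 0.513  -0.2518  0.234 ] w 0.06803526593910003 gf 0.0 q [-0.1934 -0.0544  1.9287  0.0001  1.2653 -1.6334]
travel cm [ -7.4684 -34.1043   0.4178]
```

send_rows:
  gripper: [-0.6,-0.6,-0.6,-0.6,-0.6]
  travel:
    - [-0.93,-4.26,0]
    - [-0.93,-4.26,0]
    - [-0.93,-4.26,0]
    - [-0.93,-4.26,0]
    - [-0.93,-4.26,0]
  delta_rot:
    - [0,0,0]
    - [0,0,0]
    - [0,0,0]
    - [0,0,0]
    - [0,0,0]

```text
time: 19.1
position: [0.5094, -0.2351, 0.1383]
ee_rot: [0.199, 3.135, -0.0]
force: [0.8, 0.3, 0.4]
width: 0.0679
grip_force: 0.0
```

send_rows:
  gripper: [-0.6,-0.6,-0.6,-0.6,-0.6]
  travel:
    - [-0.93,-4.26,0]
    - [-0.93,-4.26,0]
    - [-0.93,-4.26,0]
    - [0,0,0]
    - [0,0,0]
  delta_rot:
    - [0,0,0]
    - [0,0,0]
    - [0,0,0]
    - [0,0,0]
    - [0,0,0]

```text
time: 19.6
position: [0.52, -0.3642, 0.1375]
ee_rot: [-0.204, -3.134, -0.002]
force: [-0.7, 0.3, 0.3]
width: 0.0684
grip_force: 0.0
```

```bash
python3 to.py 0.521 -0.364 0.057;python3 - <<'E'
from h import *
S=bot.snapshot('side');o=bot.get_obs();save(S['img'],'side2.png')
print([(np.round(x['position'],1).tolist(),round(x['score'],2)) for x in bot.mark_of('side','probe')],proj(S,[[.521,-.364,.006],o['position']+[0,0,.035]]))
print([(np.round(x['position'],1).tolist(),round(x['score'],2)) for x in bot.mark_of('side','stand')],proj(S,[[.521,-.364,.0]]))
E
```

```text
t 19.6 pos [ 0.52   -0.3642  0.1375] yawy 1.4410638044830586 z [-0.0006  0.001  -1.    ] F [-0.6546  0.3221  0.3375] w 0.06839001850206206 gf 0.0 q [-0.7354  0.2891  1.556   0.0004  1.2977 -2.1765]
travel cm [-0.105   0.0271  8.045 ]
[([402.1, 414.1], 0.87), ([448.6, 453.6], 0.57)] [[404.84080386 410.0414394 ]
 [417.36443523 353.73225003]]
[([405.0, 409.2], 0.91)] [[404.43155484 411.75520906]]
```

send_rows:
  gripper: [-0.6,-0.6,-0.6,-0.6,-0.6]
  travel:
    - [0,0,2]
    - [0,0,2]
    - [0,0,2]
    - [0,0,2]
    - [0,0,0]
  delta_rot:
    - [0,0,0]
    - [0,0,0]
    - [0,0,0]
    - [0,0,0]
    - [0,0,0]

```text
time: 20.25
position: [0.5187, -0.3603, 0.0552]
ee_rot: [-0.2, -3.131, -0.006]
force: [-0.9, 1.1, -0.9]
width: 0.068
grip_force: 0.0
```

send_rows:
  gripper: [1,1,1,1,1]
  travel:
    - [0,0,0]
    - [0,0,0]
    - [0,0,0]
    - [0,0,0]
    - [0,0,0]
  delta_rot:
    - [0,0,0]
    - [0,0,0]
    - [0,0,0]
    - [0,0,0]
    - [0,0,0]
  grip_force: 60

```text
time: 20.75
position: [0.5215, -0.3643, 0.0602]
ee_rot: [0.204, 3.132, -0.002]
force: [-0.1, 1.9, 6.7]
width: 0.0235
grip_force: 59.5
```

```bash
python3 to.py 0.521 -0.364 0.057
```

```text
t 20.75 pos [ 0.5215 -0.3643  0.0602] yawy 1.4409684979470587 z [ 0.0025 -0.0017 -1.    ] F [-0.07    1.8779  6.6608] w 0.023504233539822707 gf 59.499515891075134 q [-0.7338  0.3685  1.6105  0.0004  1.1597 -2.1749]
travel cm [0.0576 0.0198 0.3199]
```

send_rows:
  gripper: [1,1,1,1,1]
  travel:
    - [0,0,-2]
    - [0,0,-3]
    - [0,0,-3]
    - [0,0,-3]
    - [0,0,-3]
  delta_rot:
    - [0,0,0]
    - [0,0,0]
    - [0,0,0]
    - [0,0,0]
    - [0,0,0]

```text
time: 21.25
position: [0.52, -0.3634, 0.1992]
ee_rot: [-0.204, -3.134, -0.001]
force: [0.4, -1.3, -1.7]
width: 0.0233
grip_force: 59.5
```

send_rows:
  gripper: [1,1,1,1,1]
  travel:
    - [0,0,-2]
    - [0,0,0]
    - [0,0,0]
    - [0,0,0]
    - [0,0,0]
  delta_rot:
    - [0,0,0]
    - [0,0,-0.11]
    - [0,0,-0.11]
    - [0,0,-0.1]
    - [0,0,0]

```text
time: 21.75
position: [0.5201, -0.3634, 0.2179]
ee_rot: [0.299, -3.127, -0.001]
force: [0.4, 0.3, -1.4]
width: 0.0237
grip_force: 59.5
```

```bash
python3 to.py 0.60 0.005 0.219;python3 - <<'E'
from h import *
np.set_printoptions(precision=1,suppress=True)
S=bot.snapshot('side');T=bot.snapshot('top');o=bot.get_obs();save(S['img'],'side3.png');save(T['img'],'top3.png')
p=o['position']-[0,0,.052]
for c,s in (('side',S),('top',T)): print([(np.round(x['position'],1).tolist(),round(x['score'],2)) for x in bot.mark_of(c,'probe')],[(x['extent'],round(x['score'],2)) for x in bot.regions_of(c,'probe')],proj(s,p))
E
```

```text
t 21.75 pos [ 0.5201 -0.3634  0.2179] yawy 1.7617047759975935 z [-0.0007  0.0004 -1.    ] F [ 0.3859  0.3238 -1.4302] w 0.023685250347718154 gf 59.53126072883606 q [-0.7341  0.2303  1.4734 -0.0002  1.4387 -2.4958]
travel cm [-14.8407  34.6578  -0.0977]
[([450.9, 456.2], 0.7), ([415.0, 361.0], 0.62)] [([448.8, 423.2, 19.3, 35.9], 0.79)] [[416.9 356.5]]
[([289.1, 198.1], 0.48)] [] [[465.7 246.5]]
```

send_rows:
  gripper: [1,1,1,1,1]
  travel:
    - [-1.85,4.33,0]
    - [-1.85,4.33,0]
    - [-1.85,4.33,0]
    - [-1.85,4.33,0]
    - [-1.85,4.33,0]
  delta_rot:
    - [0,0,0]
    - [0,0,0]
    - [0,0,0]
    - [0,0,0]
    - [0,0,0]

```text
time: 22.55
position: [0.5705, -0.1317, 0.2185]
ee_rot: [-0.296, 3.127, -0.0]
force: [1.2, 0.4, -1.9]
width: 0.0234
grip_force: 59.6
```

send_rows:
  gripper: [1,1,1,1,1]
  travel:
    - [-1.85,4.33,0]
    - [-1.85,4.33,0]
    - [-1.85,4.33,0]
    - [0,0,0]
    - [0,0,0]
  delta_rot:
    - [0,0,0]
    - [0,0,0]
    - [0,0,0]
    - [0,0,0]
    - [0,0,0]

```text
time: 23.05
position: [0.6003, 0.0058, 0.2182]
ee_rot: [0.302, -3.127, 0.001]
force: [-0.5, -0.6, -0.6]
width: 0.0233
grip_force: 59.9
```

```bash
cat > tip.py <<'E'
import sys
from h import *
np.set_printoptions(precision=4,suppress=True)
S=bot.snapshot('side');T=bot.snapshot('top');o=bot.get_obs();n=sys.argv[1];save(S['img'],'side'+n+'.png');save(T['img'],'top'+n+'.png')
M=R.from_rotvec(o['ee_rot']).as_matrix();z=M[:,2];p=o['position'];print(p,z,o['force'],o['time'])
H=[p+.0515*z,p+[0,0,.035]+.0865*z];print(np.array(H))
for c,s in (('side',S),('top',T)): print(c,[(np.round(x['position'],1).tolist(),round(x['score'],2)) for x in bot.mark_of(c,'probe')],[(x['extent'],round(x['score'],2)) for x in bot.regions_of(c,'probe')],'pred',proj(s,H).round(1).tolist(),'spot',[np.round(x['position'],1).tolist() for x in bot.mark_of(c,'pad_spot')])
E
python3 tip.py a
```

```text
[0.6001 0.0038 0.2182] [-0.0002 -0.0005 -1.    ] [ 0.2521 -0.0343 -1.915 ] 23.15
[[0.6001 0.0037 0.1667]
 [0.6001 0.0037 0.1667]]
side [([334.4, 192.5], 0.89), ([450.4, 452.6], 0.73), ([314.2, 250.6], 0.49)] [([451.9, 422.7, 15.0, 35.7], 0.88), ([329.6, 128.6, 17.6, 60.2], 0.79)] pred [[337.5, 189.1], [337.5, 189.1]] spot [[351.0, 203.0]]
top [([483.2, 244.4], 0.58), ([293.9, 209.1], 0.53)] [([153.5, 169.3, 28.3, 24.6], 0.43)] pred [[294.6, 211.5], [294.6, 211.5]] spot []
```

send_rows:
  gripper: [1,1,1,1,1]
  travel:
    - [0,0,0]
    - [0,0,0]
    - [0,0,0]
    - [0,0,0]
    - [0,0,0]
  delta_rot:
    - [0,-0.12,0]
    - [0,-0.12,0]
    - [0,-0.11,0]
    - [0,0,0]
    - [0,0,0]

```text
time: 23.95
position: [0.5999, 0.0039, 0.2188]
ee_rot: [-0.263, 2.781, 0.046]
force: [0.2, -0.1, -0.6]
width: 0.0233
grip_force: 59.9
```

```bash
python3 tip.py b
```

```text
[0.6018 0.0041 0.2201] [ 0.3379  0.0639 -0.939 ] [ 0.2118  0.4289 -0.5557] 24.05
[[0.6192 0.0074 0.1718]
 [0.6311 0.0096 0.1739]]
side [([345.1, 185.6], 0.95), ([450.1, 453.8], 0.84), ([312.4, 155.1], 0.56)] [([448.0, 424.3, 18.7, 37.1], 0.93), ([319.8, 141.0, 27.3, 42.6], 0.83)] pred [[345.4, 182.9], [350.2, 179.5]] spot [[345.9, 201.2]]
top [([484.2, 243.0], 0.61)] [([480.9, 238.6, 18.7, 8.9], 0.67)] pred [[292.8, 202.3], [291.6, 196.7]] spot [[293.6, 200.1]]
```

Run:
```python
from h import *
S=bot.snapshot('side');k=8
H=np.array([[.6001,.0037,.1667],[.6192,.0074,.1718],[.6311,.0096,.1739]]);P=proj(S,H)
o=[]
for n,js in (('a',[0]),('b',[1,2])):
    im=cv2.imread('pics/side'+n+'.png')[:,:,::-1]; x,y=310,140
    im=cv2.resize(cv2.convertScaleAbs(im[y:y+72,x:x+50],alpha=1.8),None,fx=k,fy=k,interpolation=cv2.INTER_CUBIC)
    for j in js: cv2.circle(im,tuple(int(v) for v in (P[j]+.5-[x,y])*k),4,[(255,0,0),(0,255,0),(0,0,255)][j],1)
    o.append(im)
save(np.hstack(o),'c8.png')
```

```text
(no output)
```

View pics/c8.png

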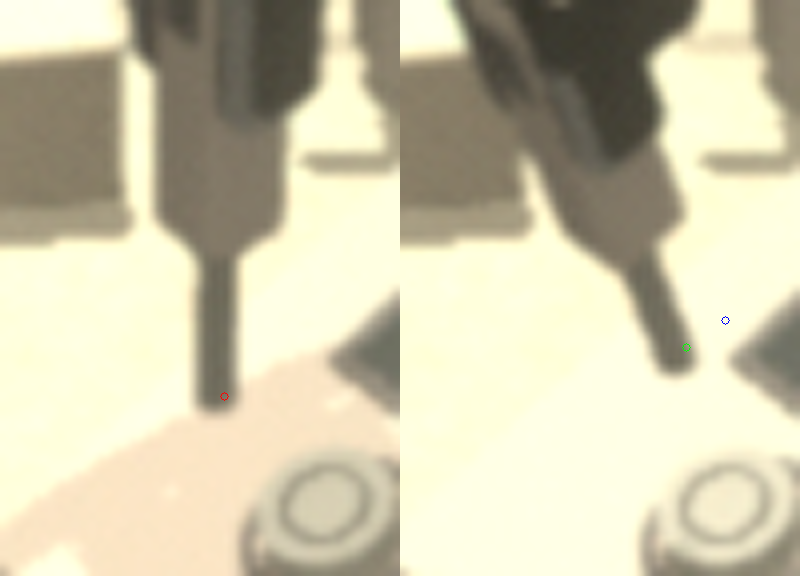

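send_rows:
  gripper: [1,1,1,1,1]
  travel:
    - [-0.1,0.2,1]
    - [0,0,1]
    - [0,0,1]
    - [0,0,1]
    - [0,0,0.6]
  delta_rot:
    - [0,0,0]
    - [0,0,0]
    - [0,0,0]
    - [0,0,0]
    - [0,0,0]

```text
time: 24.9
position: [0.6158, 0.0099, 0.1734]
ee_rot: [-0.265, 2.782, 0.048]
force: [0.3, 0.5, -2.5]
width: 0.0234
grip_force: 59.9
```

```bash
python3 tip.py c
cat > f.py <<'E'
from h import *
np.set_printoptions(precision=4,suppress=True)
F=[];P=[]
for i in range(6):
    s=bot.snapshot('side'); o=bot.get_obs(); F.append(o['force']);P.append(o['position'])
M=R.from_rotvec(o['ee_rot']).as_matrix()
F=np.array(F);print('t',o['time'],'pos',np.mean(P,0),'tool F',np.mean(F,0)@M,'sd',np.std(F@M,0)/6**.5)
E
python3 f.py
```

```text
[0.6156 0.0099 0.1736] [ 0.3342  0.0653 -0.9402] [-0.128  -0.2494 -1.3702] 25.0
[[0.6328 0.0133 0.1251]
 [0.6445 0.0156 0.1272]]
side [([348.4, 200.1], 0.91), ([450.0, 453.1], 0.75)] [([449.8, 424.7, 18.6, 35.3], 0.97), ([324.3, 158.9, 27.5, 40.0], 0.54)] pred [[349.2, 197.7], [353.7, 194.4]] spot [[346.4, 199.9]]
top [([480.4, 245.1], 0.65)] [] pred [[290.7, 200.3], [289.6, 194.9]] spot [[295.0, 198.7]]
t 25.6 pos [0.6164 0.0096 0.1759] tool F [ 0.3528 -0.0123  1.3386] sd [0.079  0.1092 0.1622]
```

send_rows:
  gripper: [1,1,1]
  travel:
    - [0,0,0.4]
    - [0,0,0.3]
    - [0,0,0]
  delta_rot:
    - [0,0,0]
    - [0,0,0]
    - [0,0,0]

```text
time: 25.9
position: [0.6182, 0.0103, 0.1679]
ee_rot: [-0.265, 2.781, 0.047]
force: [0.2, -0.5, -1.7]
width: 0.0233
grip_force: 59.9
```

```bash
python3 f.py
```

```text
t 26.2 pos [0.6186 0.0102 0.1687] tool F [0.6932 0.2942 1.3323] sd [0.2668 0.1378 0.1638]
```

send_rows:
  gripper: [1,1,1]
  travel:
    - [0,0,0.15]
    - [0,0,0.15]
    - [0,0,0]
  delta_rot:
    - [0,0,0]
    - [0,0,0]
    - [0,0,0]

```text
time: 26.5
position: [0.6195, 0.0104, 0.1657]
ee_rot: [-0.265, 2.781, 0.047]
force: [0.1, -0.1, -0.9]
width: 0.0234
grip_force: 59.9
```

```bash
python3 f.py
```

```text
t 26.8 pos [0.6196 0.0104 0.166 ] tool F [0.3295 0.3109 1.2487] sd [0.1363 0.149  0.1581]
```

Not touching yet (10 mm advanced since the last look); now 2 mm steps.

send_rows:
  gripper: [1,1,1]
  travel:
    - [0,0,0.1]
    - [0,0,0.1]
    - [0,0,0]
  delta_rot:
    - [0,0,0]
    - [0,0,0]
    - [0,0,0]

```text
time: 27.1
position: [0.6202, 0.0105, 0.1639]
ee_rot: [-0.265, 2.781, 0.047]
force: [-0.2, 0.7, -1.8]
width: 0.0232
grip_force: 59.9
```

```bash
python3 f.py
```

```text
t 27.4 pos [0.6203 0.0105 0.1641] tool F [0.7569 0.2883 0.967 ] sd [0.272  0.1198 0.1429]
```

send_rows:
  gripper: [1,1,1]
  travel:
    - [0,0,0.1]
    - [0,0,0.1]
    - [0,0,0]
  delta_rot:
    - [0,0,0]
    - [0,0,0]
    - [0,0,0]

```text
time: 27.7
position: [0.6209, 0.0106, 0.162]
ee_rot: [-0.265, 2.781, 0.047]
force: [-0.4, 0.0, -1.5]
width: 0.0234
grip_force: 59.9
```

```bash
python3 f.py
```

```text
t 28.0 pos [0.621  0.0106 0.1622] tool F [0.1381 0.1143 1.3762] sd [0.1375 0.3121 0.1514]
```

send_rows:
  gripper: [1,1,1]
  travel:
    - [0,0,0.1]
    - [0,0,0.1]
    - [0,0,0]
  delta_rot:
    - [0,0,0]
    - [0,0,0]
    - [0,0,0]

```text
time: 28.3
position: [0.6218, 0.0107, 0.1605]
ee_rot: [-0.265, 2.78, 0.047]
force: [-0.4, 0.0, 0.1]
width: 0.0233
grip_force: 59.9
```

```bash
python3 f.py
```

```text
t 28.6 pos [0.6218 0.0107 0.1606] tool F [ 0.1058  0.2098 -0.0809] sd [0.0788 0.17   0.2039]
```

send_rows:
  gripper: [1,1,1]
  travel:
    - [0,0,0.1]
    - [0,0,0.1]
    - [0,0,0]
  delta_rot:
    - [0,0,0]
    - [0,0,0]
    - [0,0,0]

```text
time: 28.9
position: [0.6225, 0.0108, 0.1585]
ee_rot: [-0.265, 2.78, 0.047]
force: [-0.6, 0.4, 1.0]
width: 0.0236
grip_force: 60.0
```

```bash
python3 f.py
```

```text
t 29.2 pos [0.6224 0.0108 0.1586] tool F [ 0.0316  0.3586 -0.4213] sd [0.2512 0.1867 0.1814]
```

send_rows:
  gripper: [1,1,1,1]
  travel:
    - [0,0,0.1]
    - [0,0,0.1]
    - [0,0,0]
    - [0,0,0]
  delta_rot:
    - [0,0,0]
    - [0,0,0]
    - [0,0,0]
    - [0,0,0]

```text
time: 29.6
position: [0.6231, 0.011, 0.1567]
ee_rot: [-0.265, 2.78, 0.047]
force: [-0.7, 0.3, 1.4]
width: 0.0232
grip_force: 60.1
```

```bash
python3 f.py; python3 tip.py d
python3 - <<'E'
from h import *
# dark rod outline vs pad outline in the side picture: compare pixel rows near the tip with the earlier empty pad
a=cv2.cvtColor(cv2.imread('pics/side0.png'),cv2.COLOR_BGR2GRAY).astype(int); d=cv2.cvtColor(cv2.imread('pics/sided.png'),cv2.COLOR_BGR2GRAY).astype(int)
print('cols',list(range(336,364,2)))
for r in range(188,216,2): print(r,d[r,336:364:2],a[r,336:364:2])
E
```

```text
t 29.9 pos [0.6231 0.011  0.1568] tool F [-0.0855 -0.3323 -1.5061] sd [0.1723 0.1639 0.2127]
[0.6231 0.011  0.1567] [ 0.3369  0.0648 -0.9393] [0.1086 0.7719 1.3524] 30.0
[[0.6405 0.0143 0.1084]
 [0.6522 0.0166 0.1105]]
side [([448.2, 454.3], 0.89), ([350.8, 206.4], 0.66), ([348.1, 239.8], 0.25)] [([448.0, 424.2, 20.3, 35.7], 0.84), ([328.8, 165.9, 26.2, 37.1], 0.78)] pred [[351.9, 202.5], [356.4, 199.3]] spot [[349.3, 204.1]]
top [([483.8, 241.7], 0.63)] [([436.4, 233.7, 35.1, 39.3], 0.55), ([485.1, 238.6, 16.0, 7.0], 0.47)] pred [[290.5, 198.4], [289.4, 193.0]] spot [[292.8, 202.0]]
cols [336, 338, 340, 342, 344, 346, 348, 350, 352, 354, 356, 358, 360, 362]
188 [148 103  64  68  70  72  73  75  98 122  84  75  64  60] [137 138 137 138 137 137 136 135 133 116  81  73  64  60]
190 [150 138  89  67  70  72  74  97 139 145 132  89  80  66] [138 138 137 137 138 136 136 136 136 135 122  85  77  65]
192 [149 150 143 110  73  72  71 111 146 146 147 138 102  82] [138 138 137 137 137 137 137 136 135 136 136 128  96  79]
194 [150 150 150 147 122  81  66  86 141 146 147 148 143 126] [138 137 13
[... 546 characters left out ...]
5 118  95 113  76  73 111 104 131 115  95] [137 138 124 114 113 110 122 123 122 101 112 108  99  89]
206 [149 149 111 109 115  91 105  74  85 109 120 121 105 101] [137 137 102 109 119  98 105 114  99 110 114  82  93  95]
208 [139 142  95 120 109 105  76  66  80 119 124  90  96  90] [137 135  94 103 111 120 115 114 114 111  81  70  91  84]
210 [131 130  92  91  87 100  76  75 112 118  88  79  94 103] [137 136  96  83  72  84  94  95  84  74  70  76  88  96]
212 [131 131 112  74  76  71  70  73  77  75  78  84  91 136] [137 137 117  65  67  67  68  68  68  70  75  79  85 125]
214 [130 130 127  94  70  70  69  71  72  81  80  98 135 147] [137 136 133  97  64  63  67  69  68  73  76  90 124 135]
```

Run:
```python
from h import *
d=cv2.cvtColor(cv2.imread('pics/sided.png'),cv2.COLOR_BGR2GRAY).astype(int); a=cv2.cvtColor(cv2.imread('pics/side0.png'),cv2.COLOR_BGR2GRAY).astype(int)
print('    ',np.arange(340,364))
for r in range(194,214): print(r,d[r,340:364])
for r in range(194,214): print(r,a[r,340:364])
```

```text
[340 341 342 343 344 345 346 347 348 349 350 351 352 353 354 355 356 357
 358 359 360 361 362 363]
194 [150 149 147 137 122 104  81  68  66  69  86 120 141 146 146 147 147 147
 148 147 143 137 126 101]
195 [149 149 149 147 142 129  99  72  67  68  80 108 135 140 143 143 146 146
 147 147 147 147 143 128]
196 [150 150 149 148 148 138 110  78  66  68  71  93 118 125 129 129 134 137
 139 141 147 147 147 143]
197 [150 149 149 150 148 142 121  86  68  67  69  78 101 116 116 113 109 107
 112 124 137 145 147 147]
198 [149 149 150 148 146 136 117  96  74  67  67  71  91 118 125 122 113 101
  95  98 115 135 145 147]
199 [149 149 149 145 137 124 117 112  85  69  67  70  81 105 120 126 126 119
 103  89  96 116 135 145]
200 [149 149 146 135 123 126 127 119  92  71  68  69  72  82  97 113 129 129
 120 101  94  98 115 137]
201 [149 146 134 121 123 129 125 111  92  73  68  68  69  78  92 101 121 131
 128 117 107  93  98 121]
202 [147 136 116 113 126 125 113 107 108  83  68  69  70  80  95  99 108 128
 132 125 105  91  91 106]
203 [143 122 106 116 121 114 101 111 116  95  74  68  70  80 103 110 105 1
[... 2418 characters left out ...]
 121 119 112 103  96  96  98  99 101 111 117 114 102  84
  73  75  90 104  90  90]
208 [ 94  91 103 102 111 119 120 118 115 115 114 114 114 115 111  97  81  73
  70  78  91  93  84  92]
209 [ 92  83  90  83  89 104 112 115 117 117 116 114 108  99  92  80  70  70
  72  85  96  88  85 106]
210 [ 96  80  83  74  72  76  84  90  94  97  95  92  84  78  74  71  70  70
  76  86  88  83  96 122]
211 [102  75  69  68  68  66  67  69  73  75  74  73  70  69  69  71  72  74
  79  81  80  86 106 130]
212 [117  82  65  63  67  66  67  67  68  68  68  69  68  69  70  73  75  79
  79  77  85 106 125 133]
213 [125  99  73  63  62  66  68  69  68  69  69  70  70  71  74  75  78  78
  77  84 104 124 133 135]
```

send_rows:
  gripper: [1,1,1,1,1]
  travel:
    - [0,0,-0.4]
    - [0,0,-0.4]
    - [0.15,-0.15,0]
    - [0,0,0.2]
    - [0,0,0.2]
  delta_rot:
    - [0,0,0]
    - [0,0,0]
    - [0,0,0]
    - [0,0,0]
    - [0,0,0]

```text
time: 30.8
position: [0.6204, 0.0089, 0.1595]
ee_rot: [-0.265, 2.781, 0.047]
force: [-0.5, 0.2, -0.5]
width: 0.0234
grip_force: 60.1
```

send_rows:
  gripper: [1,1,1,1,1]
  travel:
    - [0,0,0.1]
    - [0,0,0.1]
    - [0,0,0.1]
    - [0,0,0.1]
    - [0,0,0]
  delta_rot:
    - [0,0,0]
    - [0,0,0]
    - [0,0,0]
    - [0,0,0]
    - [0,0,0]

```text
time: 31.3
position: [0.6218, 0.0092, 0.1559]
ee_rot: [-0.265, 2.781, 0.047]
force: [-2.0, -1.0, 1.1]
width: 0.0236
grip_force: 60.3
```

```bash
python3 f.py; python3 f.py; python3 tip.py e
python3 - <<'E'
from h import *
d=cv2.cvtColor(cv2.imread('pics/sidee.png'),cv2.COLOR_BGR2GRAY).astype(int)
print('    ',np.arange(343,360))
for r in range(199,212): print(r,d[r,343:360])
# drawer: compare its pull with the shut pose
S=bot.snapshot('side')
print([(np.round(x['position'],1).tolist(),round(x['score'],2)) for x in bot.mark_of('side','drawer_pull')])
p=np.array([.669,.0182]);c,s=np.cos(.19),np.sin(.19)
for x in (-.124,-.130,-.134): print(x,proj(S,[[p[0]+c*x,p[1]+s*x,.038]]))
E
```

```text
t 31.6 pos [0.6219 0.0093 0.1561] tool F [ 1.9727 -0.1818 -1.3105] sd [0.1764 0.1791 0.2113]
t 31.9 pos [0.6219 0.0093 0.1561] tool F [ 1.5368 -0.2816 -1.4401] sd [0.1403 0.1516 0.1463]
[0.6219 0.0093 0.1561] [ 0.3366  0.0649 -0.9394] [-2.8543 -0.7033  1.0315] 32.0
[[0.6392 0.0127 0.1077]
 [0.651  0.0149 0.1098]]
side [([351.4, 207.5], 0.75), ([449.8, 455.7], 0.68)] [([328.4, 167.1, 25.7, 36.3], 0.77)] pred [[351.8, 203.4], [356.3, 200.2]] spot [[350.7, 202.8]]
top [] [([485.0, 240.0, 14.2, 5.6], 0.56)] pred [[291.3, 198.9], [290.2, 193.6]] spot [[292.4, 202.0]]
     [343 344 345 346 347 348 349 350 351 352 353 354 355 356 357 358 359]
199 [147 137 124 109  90  71  67  68  77 100 117 122 126 127 120 102  89]
200 [134 123 123 119  96  73  68  68  71  81  91 101 113 128 130 120 101]
201 [121 124 129 124 101  78  69  67  70  76  91 100 103 121 131 128 117]
202 [114 129 129 115 104  92  74  69  69  73  88 107 102 109 127 132 124]
203 [120 130 123 109 115 111  85  70  70  71  84 106 111 105 125 133 127]
204 [123 121 110  98 111 110  88  73  68  72  86 111 116 104 124 131 124]
205 [122 116 103  93 107 107  87  73  69  75  93 115 109 106 125 127 113]
206 [118 115 105  92 103 104  84  74  73  80  96 109 107 120 128 120 101]
207 [119 115 108  94  92  95  80  73  73  81  94 104 113 126 125 109  90]
208 [111 110 112 104  89  76  69  67  69  79 102 119 125 124 111  90  84]
209 [ 93 100 110 110  96  78  69  70  77  94 114 125 123 110  90  80  89]
210 [ 86  87  97 101  87  76  73  76  88 112 120 118 104  87  77  79  89]
211 [ 87  78  79  82  76  73  74  76  85 102 101  91  81  77  78  82  85]
[([317.4, 247.9], 0.82), ([404.0, 411.5], 0.55)]
-0.124 [[316.1090195  248.48283103]]
-0.13 [[313.79598904 249.83187134]]
-0.134 [[312.24701216 250.73528947]]
```

```bash
python3 -c "
from plant import bot
print(bot.close_job())"
```

```text
the job is handed in; nothing more can be done
None
```

The job is handed in; no verdict came back. The cassette lay flat in the drawer when I let go, the drawer is pushed to its stop, and the gripper is holding the probe on the ringed spot at about 3 N with the pad roughly half sunk. By my measurements the tip is within about 3 mm of the spot's centre, and I kept clear of the dropper bottle, strip pot, swab pack and pen.

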